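# Right the fallen sample bottle and close the feed slide

## Task

One sample bottle has fallen over in the penetrometer's feed magazine. Stand it up again in the lane, between its two neighbours, and only then push the red slide grip all the way to its end stop so that the closed-up row of standing bottles is clamped against the yellow pad; press the slide home gently, without ramming it, and leave the other things on the magazine and the bench where they are.

Things in the scene. Friction and masses are not known exactly. Their poses are not given: they have to be found in the camera images.
- magazine: fixed cream plate, x -113 to 137, y -260 to 210 mm, 16 thick; origin on the bench. Lane along its y at x = 0: floor z 16 mm, guide rails with inner faces at x +-30, 6 thick, tops z 26, y -230 to 190; dark end wall y 193 to 207, z to 76. Slide track at x -85 (robot's side).
- slide (a joint): travel of the feed slide along magazine +y, m: 0 open, 0.206 at its end stop; rubs with 4.5 N, stays where left. Red upright tab 32 (x) x 16 (y) mm, z 33 to 90, at magazine x -85, y = -220 mm + travel, on a black shoe 40 x 50 mm (z 22 to 34). A bracket joins it to the aluminium pusher plate in the lane (52 wide, z 18 to 68), front face at y = -190 mm + travel.
- slide_grip (a point): centre of the top of the red grip tab, 90 mm above the bench; push the tab's rear (-y) face, 8 mm behind this point
- end_stop (a point): rear face of the black end stop block (46 mm wide, 16 mm thick, top at z 50 mm) across the slide track; the shoe, reaching 25 mm ahead of the tab centre, meets it
- clamp (a joint): travel of the yellow sprung clamp pad at the lane's +y end, in m: 0 at rest (its face at magazine y = 170 mm, 54 mm wide, z 18 to 68 mm), up to 0.012 pressed towards +y; the spring gives 1.5 to 3 N. With three bottles standing in a closed row and the slide home it reads about 0.008.
- rear_bottle: square white sample bottle with blue ball stopper and label band: body 54 x 54 x 88 mm, the ball 34 mm in diameter, its centre 103 mm above the underside; 120 mm tall in all, about 0.2 kg. Origin at the centre of the underside, z axis towards the ball. It stands in the lane next to the pusher plate.
- tipped_bottle: square white sample bottle with orange ball stopper and label band: body 54 x 54 x 88 mm, the ball 34 mm in diameter, its centre 103 mm above the underside; 120 mm tall in all, about 0.2 kg. Origin at the centre of the underside, z axis towards the ball. It lies in the lane on one of its flat sides, its ball towards the magazine's +y, between the other two.
- front_bottle: square white sample bottle with green ball stopper and label band: body 54 x 54 x 88 mm, the ball 34 mm in diameter, its centre 103 mm above the underside; 120 mm tall in all, about 0.2 kg. Origin at the centre of the underside, z axis towards the ball. It stands in the lane near the yellow pad.
- cup_a: bystander: steel sample cup, 48 mm across, 38 mm high, standing on the magazine plate behind the lane (magazine x about 103 mm); origin at the underside
- cup_b: bystander: a second steel sample cup like cup_a
- glass_dish: bystander: round glass dish, 130 mm across, 70 mm high, on the bench beside the magazine; origin at the underside
- solvent_jar: bystander: amber jar, 68 mm across, 100 mm high, on the bench; origin at the underside
- mug: bystander: white mug, 80 mm across, 90 mm high, on the bench; origin at the underside
- spatula: bystander: spatula with wooden handle, 200 mm long, lying on the bench; origin at its underside
Not all that is in view belongs to the job. What is shaped like the front_bottle but pink is not meant.

How it is judged (in metres and radians):
On the way, in this order (a step that is already met when the one before it is completed fails the run):
1. the tipped bottle stands upright in the lane let go, before the slide is pushed (angle between tipped_bottle's own z axis and vertical below 0.1 rad and x of tipped_bottle in the frame of magazine between -0.008 and 0.008 m and z of tipped_bottle in the frame of magazine between 0.012 and 0.02 m and contact force between the fingers and tipped_bottle below 0.1 N and linear speed of tipped_bottle below 0.03 m/s and value of joint slide below 0.06 m), for 0.2 s.
2. the slide is at its end stop (value of joint slide above 0.204 m), for 0.2 s.
At the end, for the whole second after the job is handed in: Slide within 2 mm of its end stop, clamp pad pressed in over 4 mm; all three bottles stand at rest on the lane floor, upright within 0.1 rad, within 8 mm of its middle line; along magazine y the blue one is below 70 mm, the orange one at 80 to 114, the green one above 130 (value of joint slide above 0.204 m and value of joint clamp above 0.004 m and angle between each of rear_bottle, tipped_bottle, front_bottle's own z axis and vertical below 0.1 rad and x of rear_bottle in the frame of magazine between -0.008 and 0.008 m and z of rear_bottle in the frame of magazine between 0.012 and 0.02 m and x of tipped_bottle in the frame of magazine between -0.008 and 0.008 m and z of tipped_bottle in the frame of magazine between 0.012 and 0.02 m and x of front_bottle in the frame of magazine between -0.008 and 0.008 m and z of front_bottle in the frame of magazine between 0.012 and 0.02 m and linear speed of each of rear_bottle, tipped_bottle, front_bottle below 0.02 m/s and y of tipped_bottle in the frame of magazine between 0.08 and 0.114 m and y of rear_bottle in the frame of magazine below 0.07 m and y of front_bottle in the frame of magazine above 0.13 m); the robot touches nothing.
It fails at once if the fingers press on the magazine or its slide with more than 35 N (ramming) (contact force between the fingers and magazine above 35 N).
It fails at once if a bystander is moved more than 30 mm (distance of any of cup_a, cup_b, glass_dish, solvent_jar, mug, spatula from where it was at the start of the episode above 0.03 m).
It also fails if it takes over 56 s, if anything falls off the work surface, if the arm or the gripper's body presses on something with over 40 N, if the wrist force passes 120 N, or if a joint passes its speed limit or range.

## Robot

A 6-joint arm with a two-finger parallel gripper is mounted at the origin on the work surface. World frame = base frame: x ahead of the robot, y to its left, z up, the work surface at z = 0. Lengths are in m, angles in degrees, forces in N, time in s.
With the tool pointing down it reaches from about 0.4 to 0.825 m from the base axis. Payload 7 kg.
Tool frame: the origin (TCP) lies at the very end of the fingers, on their centre line; the grasp point (between the pads) lies hold_point_z behind it (hold_point_z is the distance from the TCP to the grasp point, in m); z points along the fingers, y is the direction in which the jaws open and shut (so a half turn about z gives the same grasp; the last joint's range is limited). The gripper opens to 88 mm and grips with 3 to 60 N. Pads are 19 mm wide; open, the fingers measure 130 mm over their backs; the gripper's body (78 mm by 193 mm) begins 47 mm behind the grasp point.
Start: joints at [80.678, 20.546, 0.682, 0, -70.136, -16.507], TCP at [0.294, 0.608, 0.202] pointing down, gripper open.
Joint ranges: [-176.03, 176.03], [-82.01, 121.73], [-58.28, 71.71], [-173.87, 95.51], [-174.79, -0.11], [-173.66, 173.66]. Speed limits (degrees/s): [136.94, 136.94, 172.46, 180, 180, 180].

## Interface

Orientations are given as [roll, pitch, yaw] about the fixed x, y, z axes, in that order (R = Rz(yaw) Ry(pitch) Rx(roll)).
In Python, from plant import get_obs, snapshot, close_job, hold_point_z gives the robot as it stands. The module is installed in compiled form; this text tells all that it offers.
- The arm moves only by the tool jog_arm, never from a script. Its argument "commands" is a list of rows, each a list of 4 numbers: the shift along the world's x, y, z in mm, then the turn about the world's z in degrees. In form: [[x, y, z, turn], ...]. A call has exactly 10 rows; each row shifts and turns the commanded pose from where the row before left it; what a row does not reach is not made up. A row lasts 1/12 s, in which the tool goes at most 41.7 mm and 7.16 degrees, less where a joint would pass 70% of its speed; a pose out of reach is approached as far as the arm can. A call is refused whole if a number of a shift passes 41.7 or a number of a turn 7.16, either way. A call with a gripper value outside its range is refused whole. "fingers" is the finger opening in mm, from 0 to 87.6, set as the call begins (left out, the last holds). The fingers move at their own pace and stop on an object; the grip force is fixed at half the most. Time passes only in rows, so rows that do not move let the fingers close, or fill a call up. It gives the time, the measured TCP pose, the force and the opening at its end, in the units of the state.
- get_obs(): the state, without advancing time (a new reading comes with each control period).
- snapshot(name): name is "scene" or "top"; returns a dict with "image" (480x640x3 uint8, red, green, blue), "fov_y" (degrees; the focal length in pixels is half the picture's height over the tangent of half this angle, whatever the lens; pixels are square), "cx", "cy" (the principal point, pixels), "rvec" (rotation vector, rad) and "tvec" (3), from world to camera coordinates, as OpenCV has them. Camera axes: x right, y down, z forward; pixel columns grow to the right and rows downward; lengths in m; the calibration is good to about 2 mm. A picture is of the moment at which its call begins. There is no depth.
- close_job(): hands the job in, once; it reports no verdict.
The state is a dict: "clock": time; "joint_pos": joint angles; "qvel": joint speeds; "tau": joint torques, N m; "tool_pos": TCP position; "orientation": TCP orientation; "force": force on the tool from outside, world axes, zero at the start; "moment": the same for the moment, N m; "opening": finger opening in m.
Only numpy, scipy, OpenCV 4.12 (cv2) and the standard library are available. Lean on these libraries where they do the work, as an engineer would, in place of code of your own. Each camera call takes 0.05 s, during which the arm holds its last target.

## Working session

There is one attempt and no reset: what is moved stays moved. The work goes in short steps, Python scripts to look and compute and a tool call to move; the robot and the scene stay as the last step left them, time stands still between calls to the robot, and variables do not carry over. Pictures are saved under pics/ and viewed, and the job is handed in when it is done.

Besides the shell and the picture viewer there is one more tool, called after ">>>" by a JSON object that holds its "fn" and its "kwargs". jog_arm: Moves the arm, as the interface text tells. Its arguments: {"type":"object","properties":{"commands":{"type":"array","items":{"type":"array","items":{"type":"number"}}},"fingers":{"type":"number"}},"required":["commands"]}

```bash
mkdir -p pics; cat > h.py <<'E'
import numpy as np, cv2
from plant import get_obs, snapshot, close_job, hold_point_z
def cam(s):
    R,_=cv2.Rodrigues(np.array(s["rvec"],float)); t=np.array(s["tvec"],float).ravel()
    f=s["image"].shape[0]/2/np.tan(np.radians(s["fov_y"])/2)
    return R,t,f,s["cx"],s["cy"]
def ray(c,u,v,z):
    R,t,f,cx,cy=c
    d=R.T@np.array([(u-cx)/f,(v-cy)/f,1.]); o=-R.T@t
    return o+d*(z-o[2])/d[2]
def proj(c,p):
    R,t,f,cx,cy=c
    q=R@np.asarray(p,float)+t; return np.array([f*q[0]/q[2]+cx,f*q[1]/q[2]+cy])
def save(s,n): cv2.imwrite("pics/"+n+".png",s["image"][:,:,::-1])
E
python3 - <<'E'
from h import *
import pickle
for n in("scene","top"):
    s=snapshot(n); save(s,n+"0"); pickle.dump(s,open(n+"0.pkl","wb")); R,t,f,cx,cy=cam(s); print(n,s["fov_y"],cx,cy,-R.T@t,R[2])
print(hold_point_z if not callable(hold_point_z) else hold_point_z()); print(get_obs())
E
```

```text
scene 51.53808693924057 314.20131948576943 237.09102323006758 [1.11199964 0.20867516 0.9470144 ] [-0.53485336 -0.21288215 -0.81768764]
top 55.90156676396455 319.9805823812173 242.39713983116752 [0.4747879  0.01105545 1.11289454] [ 9.00717795e-02 -9.55088553e-04 -9.95934818e-01]
0.0188
{'clock': 0.1, 'joint_pos': array([ 8.06772951e+01,  2.05859175e+01,  6.37595131e-01, -1.90073544e-02,
       -7.01359753e+01, -1.65069673e+01]), 'qvel': array([ 0.06873423, -0.08642903,  0.1649865 ,  0.00626235,  0.03340866,
       -0.03606974]), 'tau': array([-1.98305199e-03, -5.84161627e+01,  2.93750256e+01,  7.01553494e+00,
        1.01956030e-02, -4.92726917e-05]), 'tool_pos': array([0.29390448, 0.60710706, 0.20071752]), 'orientation': array([ 1.79914099e+02, -6.82138239e-03, -2.58361388e+01]), 'force': array([-0.806902  , -0.41534451,  0.41794712]), 'moment': array([-0.01739423,  0.00655532, -0.03385235]), 'opening': 0.08747979631687651}
```

View pics/scene0.png

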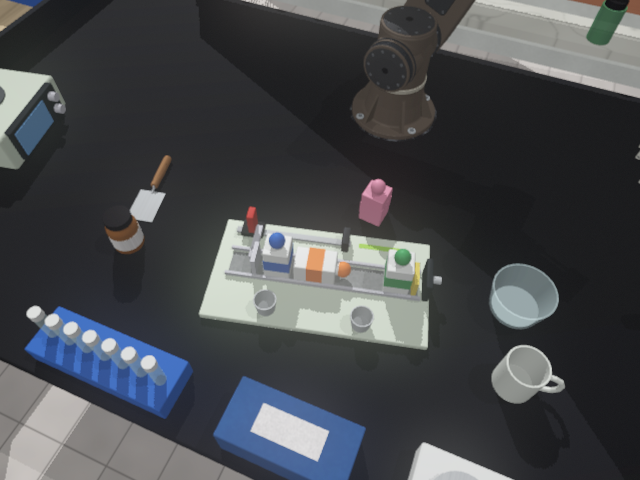

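View pics/top0.png

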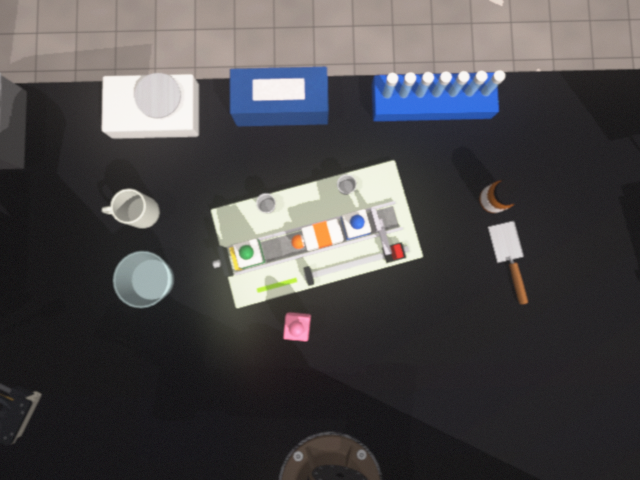

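```bash
cat > m.py <<'E'
from h import *
import pickle
def blobs(img,lo,hi,n=3,amin=15):
    hsv=cv2.cvtColor(img,cv2.COLOR_RGB2HSV)
    m=cv2.inRange(hsv,np.array(lo),np.array(hi))
    k,_,st,ce=cv2.connectedComponentsWithStats(m)
    o=sorted([(st[i,4],*ce[i].round(1),*st[i,:4]) for i in range(1,k) if st[i,4]>=amin],reverse=True)
    return o[:n]
COL={'blue':((108,150,60),(125,255,255)),'orange':((5,170,120),(15,255,255)),'green':((50,120,30),(80,255,255)),'red':((0,180,90),(3,255,255)),'yellow':((20,150,100),(28,255,255)),'lime':((32,150,120),(45,255,255))}
E
python3 - <<'E'
from m import *
for n in("scene","top"):
    s=pickle.load(open(n+"0.pkl","rb"))
    for k,(a,b) in COL.items(): print(n,k,[tuple(float(x) for x in q) for q in blobs(s["image"],a,b)])
    hsv=cv2.cvtColor(s["image"],cv2.COLOR_RGB2HSV)
    m=((hsv[:,:,2]>120)&(hsv[:,:,1]<70)).astype(np.uint8)
    m[:, :190 if n=="top" else 195]=0; m[:,440:]=0; m[:150]=0; m[350:]=0
    m=cv2.morphologyEx(m,cv2.MORPH_CLOSE,np.ones((5,5)))
    c=max(cv2.findContours(m,0,2)[0],key=cv2.contourArea)
    print(cv2.contourArea(c)); h=cv2.convexHull(c); ap=cv2.approxPolyDP(h,6,True)[:,0]
    print([(p.tolist(),ray(cam(s),*p,.016).round(4).tolist()) for p in ap])
    x0,y0,w,hh=(200,150,240,170) if n=="top" else (195,195,260,160)
    cr=s["image"][y0:y0+hh,x0:x0+w]; cv2.imwrite(f"pics/{n}0c.png",cv2.resize(cr,None,fx=3,fy=3,interpolation=2)[:,:,::-1])
E
```

```text
scene blue [(6480.0, 113.3, 365.8, 25.0, 306.0, 167.0, 113.0), (105.0, 28.2, 1.7, 13.0, 0.0, 29.0, 6.0)]
scene orange []
scene green []
scene red []
scene yellow []
scene lime []
21526.0
[([228, 219], [0.5345, -0.2396, 0.016]), ([429, 245], [0.4208, 0.2147, 0.016]), ([427, 347], [0.6615, 0.2754, 0.016]), ([200, 316], [0.7781, -0.1731, 0.016])]
top blue [(3828.0, 432.1, 102.8, 373.0, 73.0, 126.0, 48.0), (3390.0, 281.2, 96.3, 231.0, 68.0, 97.0, 57.0), (105.0, 357.3, 221.8, 352.0, 216.0, 11.0, 12.0)]
top orange [(267.0, 322.2, 234.3, 314.0, 222.0, 17.0, 25.0), (81.0, 296.6, 241.7, 293.0, 236.0, 9.0, 12.0), (51.0, 500.5, 205.0, 494.0, 201.0, 18.0, 7.0)]
top green [(93.0, 246.4, 252.6, 241.0, 247.0, 11.0, 12.0)]
top red [(83.0, 398.0, 250.9, 394.0, 245.0, 9.0, 13.0)]
top yellow [(54.0, 234.0, 259.0, 231.0, 248.0, 9.0, 22.0)]
top lime [(122.0, 276.6, 284.7, 258.0, 279.0, 38.0, 13.0)]
19349.5
[([394, 160], [0.7745, -0.1779, 0.016]), ([421, 257], [0.5328, -0.2343, 0.016]), ([235, 307], [0.4228, 0.2178, 0.016]), ([211, 209], [0.6623, 0.2753, 0.016])]
```

View pics/top0c.png

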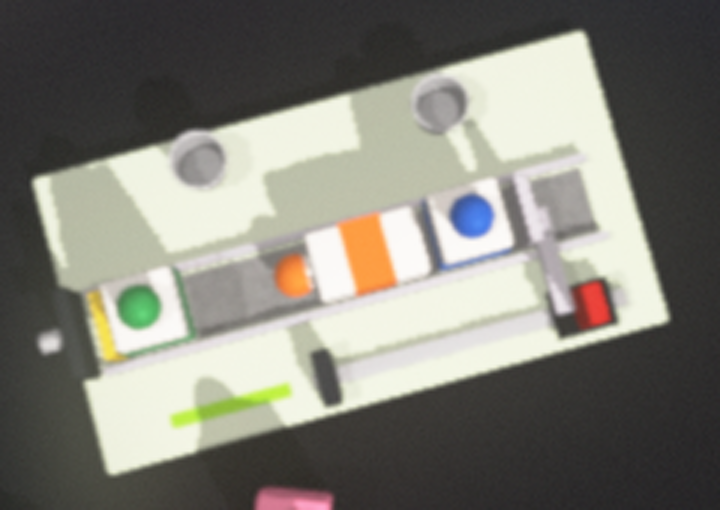

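View pics/scene0c.png

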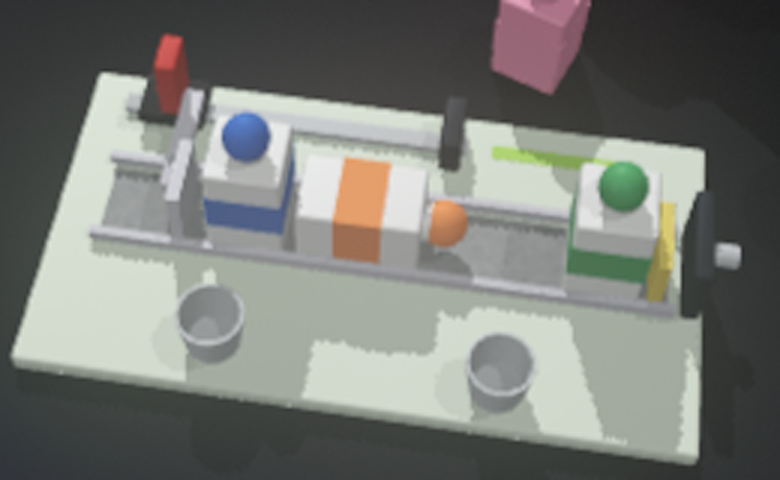

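```bash
cat >> m.py <<'E'
A=np.array([[.137,-.26],[-.113,-.26],[-.113,.21],[.137,.21]])
Bt=np.array([[.7745,-.1779],[.5328,-.2343],[.4228,.2178],[.6623,.2753]])
Bs=np.array([[.7781,-.1731],[.5345,-.2396],[.4208,.2147],[.6615,.2754]])
B=(Bt+Bs)/2
a=A-A.mean(0); b=B-B.mean(0)
TH=np.arctan2((a[:,0]*b[:,1]-a[:,1]*b[:,0]).sum(),(a*b).sum())
RM=np.array([[np.cos(TH),-np.sin(TH)],[np.sin(TH),np.cos(TH)]]); OM=B.mean(0)-RM@A.mean(0)
w2m=lambda p:RM.T@(np.asarray(p)[:2]-OM); m2w=lambda p:RM@np.asarray(p)+OM
def tri(c1,p1,c2,p2):
    P=[np.c_[c[0],c[1]] for c in(c1,c2)]
    n=[np.array([[(p[0]-c[3])/c[2]],[(p[1]-c[4])/c[2]]]) for c,p in((c1,p1),(c2,p2))]
    X=cv2.triangulatePoints(P[0],P[1],n[0],n[1]).ravel(); return X[:3]/X[3]
E
python3 - <<'E'
from m import *
print(np.degrees(TH),OM, np.abs(A@RM.T+OM-B).max())
t=pickle.load(open("top0.pkl","rb"));s=pickle.load(open("scene0.pkl","rb"))
ct,cs=cam(t),cam(s)
sc={'blue':(245/3+195,137/3+195),'orange':(195+445/3,195+223/3),'green':(195+623/3,195+187/3)}
tp={'blue':(200+472/3,150+216/3),'orange':(200+294/3,150+276/3),'green':(200+139/3,150+306/3)}
for k in sc:
    z=.043 if k=='orange' else .119
    X=tri(ct,tp[k],cs,sc[k]); print(k,X.round(4),w2m(X).round(4),'plane',w2m(ray(ct,*tp[k],z)).round(4),w2m(ray(cs,*sc[k],z)).round(4))
for n,p,z in[('redtop',(200+597/3,150+302/3),.09),('endstop',(200+327/3,150+375/3),.05),('tipnear',(200+345/3,150+300/3),.07),('tipfar',(200+(308+315)/6,150+(238+300)/6),.07),('tiprear',(200+(422+430)/6,150+(208+265)/6),.07)]:
    print(n,w2m(ray(ct,*p,z)).round(4))
print('red s',w2m(ray(cs,195+173/3,195+42/3,.09)).round(4))
E
```

```text
14.043878493801392 [0.58070456 0.04112828] 0.002746503013889401
blue [ 0.6082 -0.0736  0.1186] [-0.0012 -0.118 ] plane [-0.0012 -0.118 ] [-0.0009 -0.1178]
orange [0.5737 0.0624 0.0427] [-0.0017  0.0224] plane [-0.0017  0.0221] [-0.0015  0.0226]
green [0.547  0.1731 0.1192] [-0.0006  0.1362] plane [-0.0006  0.1358] [-0.0008  0.1367]
redtop [-0.0861 -0.1946]
endstop [-0.0842  0.0174]
tipnear [-0.0328 -0.0116]
tipfar [-0.0028  0.0071]
tiprear [-0.0018 -0.085 ]
red s [-0.095  -0.1913]
```

Candidates for the "tipped bottle" ball: the orange ball at top (298,242), the green ball (246,252), the blue ball (357,222) and the pink decoy (297,325). The amber jar at (500,205) and the orange label band at (322,234) are also orange. By the description it is the orange ball lying in the lane between blue and green. The crop confirms this, and triangulating it gives a ball height of 42.7 mm (expected 43). I'll move above it now.

>>> {"fn": "jog_arm", "kwargs": {"commands": [[14,-27.2,0,-2.5],[14,-27.2,0,-2.5],[14,-27.2,0,-2.5],[14,-27.2,0,-2.5],[14,-27.2,0,-2.5],[14,-27.2,0,-2.5],[14,-27.2,0,-2.5],[14,-27.2,0,-2.5],[14,-27.2,0,-2.5],[14,-27.2,0,-2.5]], "fingers": 87.6}}

```text
clock: 0.93
tool_pos: [0.4343, 0.334, 0.2014]
orientation: [180.0, 0.0, -50.9]
force: [-0.1, -0.1, -0.8]
opening: 0.0876
```

>>> {"fn": "jog_arm", "kwargs": {"commands": [[14,-27.2,0,-2.5],[14,-27.2,0,-2.5],[14,-27.2,0,-2.5],[14,-27.2,0,-2.5],[14,-27.2,0,-2.5],[14,-27.2,0,-2.5],[14,-27.2,0,-2.5],[14,-27.2,0,-2.5],[14,-27.2,0,-2.5],[14,-27.2,0,-2.5]]}}

```text
clock: 1.77
tool_pos: [0.5743, 0.062, 0.2013]
orientation: [180.0, 0.0, -76.0]
force: [0.8, 0.7, 0.1]
opening: 0.0877
```

>>> {"fn": "jog_arm", "kwargs": {"commands": [[0,0,-20,0],[0,0,-20,0],[0,0,-10,0],[0,0,0,0],[0,0,0,0],[0,0,0,0],[0,0,0,0],[0,0,0,0],[0,0,0,0],[0,0,0,0]]}}

```text
clock: 2.6
tool_pos: [0.5743, 0.0638, 0.1521]
orientation: [-180.0, 0.0, -75.8]
force: [0.6, -0.7, -0.5]
opening: 0.0876
```

```bash
python3 - <<'E'
from m import *
o=get_obs(); print(o["clock"],o["tool_pos"].round(4),o["orientation"].round(2),o["joint_pos"].round(1),o["force"].round(1)); print(w2m(o["tool_pos"]))
t=snapshot("top");save(t,"top1"); s=snapshot("scene"); save(s,"scene1")
E
```

```text
2.6 [0.5743 0.0638 0.1521] [-1.7995e+02  1.0000e-02 -7.5810e+01] [ 25.7  13.6 -15.9   0.  -60.4 -11.5] [ 0.6 -0.7 -0.5]
[-0.00075935  0.02355882]
```

View pics/scene1.png

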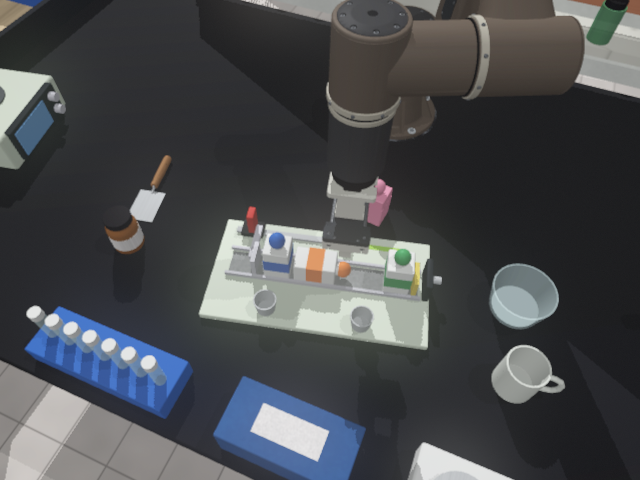

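```bash
python3 - <<'E'
from m import *
for n in("scene","top"):
    s=snapshot(n);c=cam(s);o=get_obs();p=o["tool_pos"]
    d=np.array([*RM[:,0],0])
    im=s["image"][:,:,::-1].copy()
    for q in(p,p+.044*d,p-.044*d): cv2.circle(im,tuple(int(round(v)) for v in proj(c,q)),1,(0,0,255),-1)
    u,v=proj(c,p).astype(int); cv2.imwrite(f"pics/{n}2.png",cv2.resize(im[v-70:v+70,u-90:u+90],None,fx=4,fy=4))
    print(proj(c,p),p)
E
```

```text
[347.04609181 240.486302  ] [0.5741149  0.06361083 0.15171792]
[294.83361024 237.19750096] [0.57410396 0.06358255 0.15167097]
```

View pics/scene2.png

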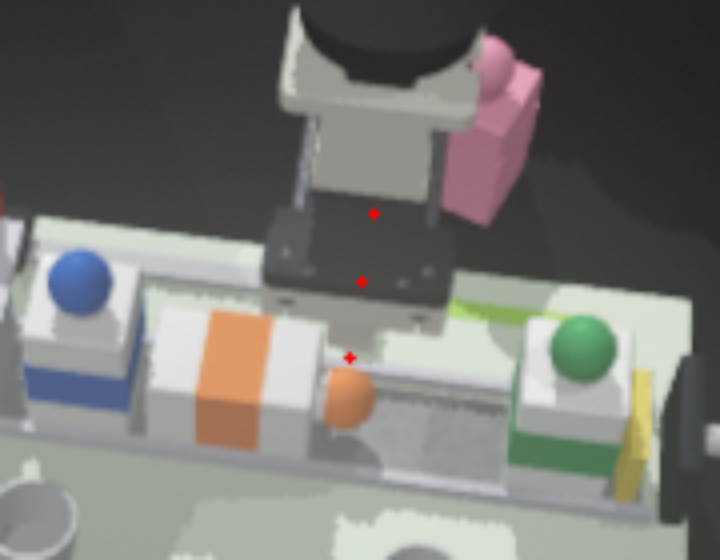

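The gripper straddles the orange ball: the near pad tip is at crop (355,345), directly above the ball at (348,398), and the jaws lie across the lane. I'll go down to TCP z 30 mm, which stays above the rails, and close.

>>> {"fn": "jog_arm", "kwargs": {"commands": [[0,-0.5,-20,0],[0,-0.5,-20,0],[0,0,-20,0],[0,0,-20,0],[0,0,-15,0],[0,0,-12,0],[0,0,-8,0],[0,0,-5,0],[0,0,-2,0],[0,0,0,0]]}}

```text
clock: 3.63
tool_pos: [0.5742, 0.0625, 0.0295]
orientation: [180.0, -0.0, -75.8]
force: [0.1, -0.3, 0.2]
opening: 0.0876
```

>>> {"fn": "jog_arm", "kwargs": {"commands": [[0,0,0,0],[0,0,0,0],[0,0,0,0],[0,0,0,0],[0,0,0,0],[0,0,0,0],[0,0,0,0],[0,0,0,0],[0,0,0,0],[0,0,0,0]], "fingers": 20}}

```text
clock: 4.47
tool_pos: [0.5741, 0.0625, 0.0295]
orientation: [180.0, 0.0, -75.8]
force: [0.6, 0.3, -0.7]
opening: 0.0265
```

```bash
python3 - <<'E'
from m import *
o=get_obs(); print(o["clock"],o["tool_pos"].round(4),o["orientation"].round(2),o["opening"],o["force"].round(1)); print(w2m(o["tool_pos"]))
s=snapshot("scene");c=cam(s);im=s["image"][:,:,::-1]
cv2.imwrite("pics/scene3.png",cv2.resize(im[195:345,195:455],None,fx=3,fy=3))
E
```

```text
4.4667 [0.5741 0.0625 0.0295] [180.     0.   -75.83] 0.026472724852035695 [ 0.6  0.3 -0.7]
[-0.00121771  0.02237404]
```

View pics/scene3.png

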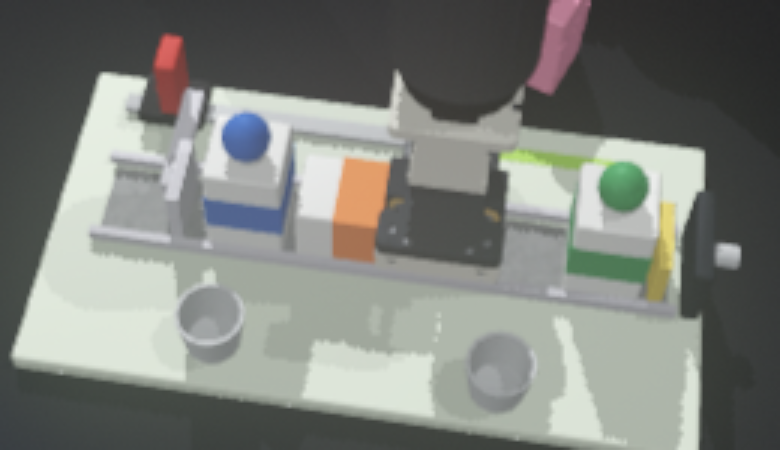

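>>> {"fn": "jog_arm", "kwargs": {"commands": [[0,0,0,0],[0,0,0,0],[0,0,0,0],[0,0,0,0],[0,0,0,0],[0,0,3,0],[0,0,3,0],[0,0,3,0],[0,0,3,0],[0,0,3,0]]}}

```text
clock: 5.35
tool_pos: [0.574, 0.0625, 0.0448]
orientation: [180.0, 0.0, -75.8]
force: [0.1, 0.5, 0.9]
opening: 0.0199
```

```bash
python3 - <<'E'
from m import *
s=snapshot("scene");c=cam(s);im=s["image"][:,:,::-1]
cv2.imwrite("pics/scene4.png",cv2.resize(im[195:345,195:455],None,fx=3,fy=3))
E
```

```text
(no output)
```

View pics/scene4.png

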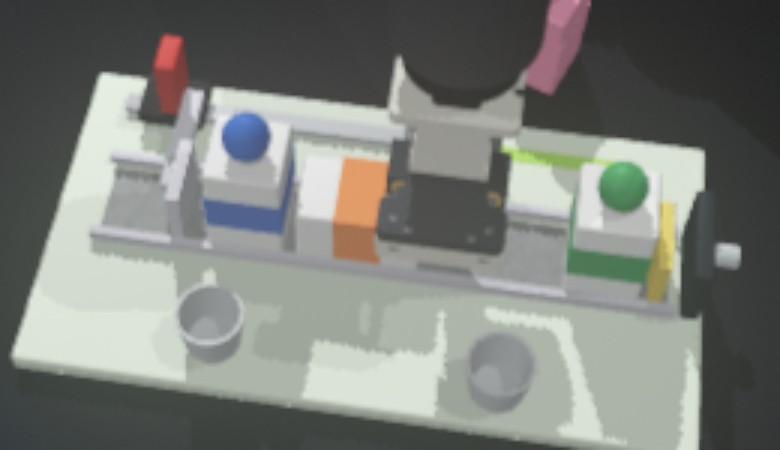

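>>> {"fn": "jog_arm", "kwargs": {"commands": [[0,0,0,0],[0,0,0,0],[0,0,0,0],[0,0,0,0],[0,0,0,0],[0,0,0,0],[0,0,0,0],[0,0,0,0],[0,0,0,0],[0,0,0,0]], "fingers": 87.6}}

```text
clock: 6.23
tool_pos: [0.5741, 0.0625, 0.0445]
orientation: [180.0, 0.0, -75.8]
force: [-0.3, -0.3, 0.4]
opening: 0.0811
```

>>> {"fn": "jog_arm", "kwargs": {"commands": [[0,0,10,0],[0,0,20,0],[0,0,20,0],[0,0,20,0],[0,0,20,0],[0,0,20,0],[0,0,20,0],[0,0,10,0],[0,0,0,0],[0,0,0,0]]}}

```text
clock: 7.07
tool_pos: [0.5741, 0.0627, 0.1849]
orientation: [-179.9, 0.0, -75.8]
force: [-0.4, -0.6, -0.1]
opening: 0.0875
```

```bash
python3 - <<'E'
from m import *
s=snapshot("scene");c=cam(s);im=s["image"][:,:,::-1]
cv2.imwrite("pics/scene5.png",cv2.resize(im[135:325,195:455],None,fx=3,fy=3))
s=snapshot("top");c=cam(s);im=s["image"][:,:,::-1]
cv2.imwrite("pics/top5.png",cv2.resize(im[150:350,180:440],None,fx=3,fy=3))
E
```

```text
(no output)
```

View pics/scene5.png

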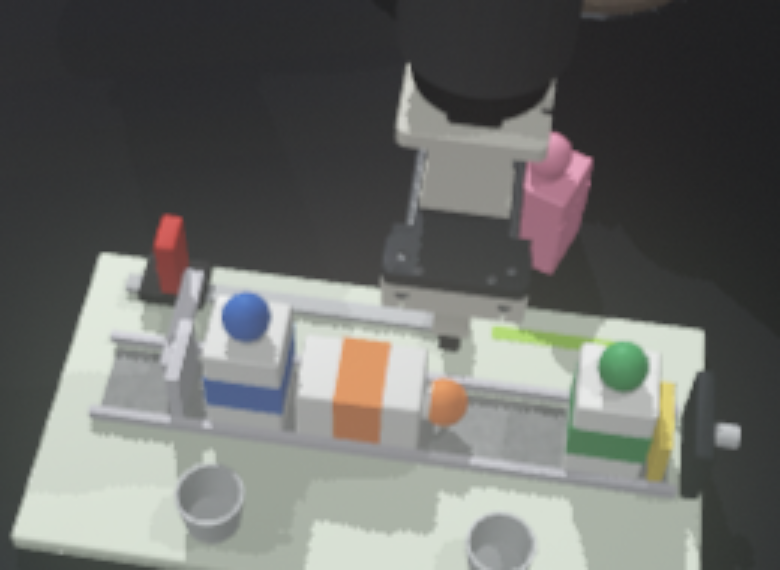

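View pics/top5.png

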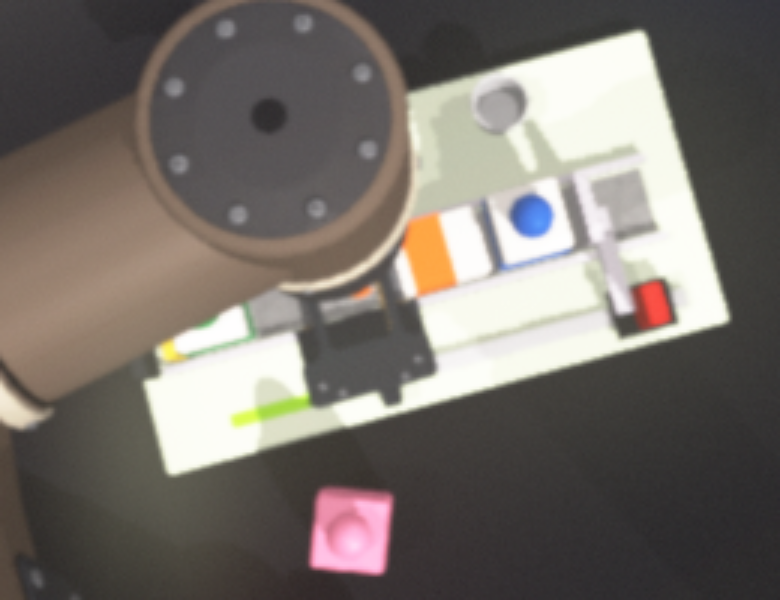

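```bash
python3 - <<'E'
from m import *
s=snapshot("scene");c=cam(s);o=get_obs();p=o["tool_pos"]; d=np.array([*RM[:,0],0])
for k in(-.065,-.044,0,.044,.065):
  for dz in (0,.019,.066): print(k,dz,((proj(c,p+k*d+[0,0,dz])-[195,135])*3).round())
im=s["image"][:,:,::-1]
cv2.imwrite("pics/scene6.png",cv2.resize(im[185:285,295:395],None,fx=6,fy=6))
E
```

```text
-0.065 0 [469. 207.]
-0.065 0.019 [471. 189.]
-0.065 0.066 [477. 140.]
-0.044 0 [465. 232.]
-0.044 0.019 [468. 214.]
-0.044 0.066 [473. 166.]
0 0 [458. 286.]
0 0.019 [460. 268.]
0 0.066 [465. 222.]
0.044 0 [450. 344.]
0.044 0.019 [452. 326.]
0.044 0.066 [457. 280.]
0.065 0 [446. 372.]
0.065 0.019 [448. 355.]
0.065 0.066 [453. 310.]
```

View pics/scene6.png

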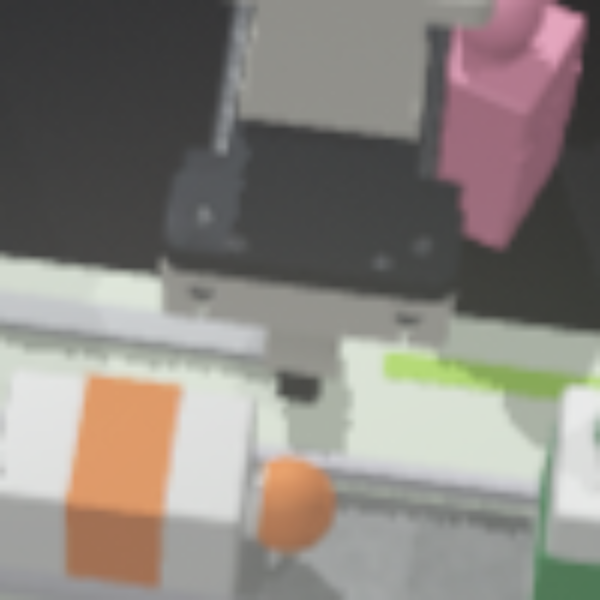

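The ball offered no resistance: the fingers shut to 20 mm at full pace and the bottle did not move at all. I take the stopper as not graspable. Instead I'll take the body close to its top end, with a light grip so that it can swivel between the pads while hanging.

>>> {"fn": "jog_arm", "kwargs": {"commands": [[2.2,-9,-20,0],[2.3,-8.8,-20,0],[0,0,-25,0],[0,0,-25,0],[0,0,-20,0],[0,0,-18,0],[0,0,-12,0],[0,0,-8,0],[0,0,-5,0],[0,0,0,0]], "fingers": 87.6}}

```text
clock: 8.05
tool_pos: [0.5778, 0.0444, 0.0302]
orientation: [179.9, -0.0, -75.8]
force: [-0.1, 0.0, 0.1]
opening: 0.0874
```

>>> {"fn": "jog_arm", "kwargs": {"commands": [[0,0,0,0],[0,0,0,0],[0,0,0,0],[0,0,0,0],[0,0,0,0],[0,0,0,0],[0,0,0,0],[0,0,0,0],[0,0,0,0],[0,0,0,0]], "fingers": 53}}

```text
clock: 8.88
tool_pos: [0.5788, 0.0448, 0.0319]
orientation: [-180.0, -0.0, -75.8]
force: [-0.9, 0.4, 3.0]
opening: 0.0537
```

```bash
cat > st.py <<'E'
from m import *
import sys
o=get_obs(); print(round(o["clock"],2),o["tool_pos"].round(4),o["orientation"].round(2),round(o["opening"]*1e3,2),o["force"].round(1),w2m(o["tool_pos"]).round(4))
n=sys.argv[1]
s=snapshot("scene");im=s["image"][:,:,::-1]
cv2.imwrite(f"pics/{n}.png",cv2.resize(im[170:340,195:455],None,fx=3,fy=3))
E
python3 st.py s7
```

```text
8.88 [0.5788 0.0448 0.0319] [-179.97   -0.    -75.82] 53.71 [-0.9  0.4  3. ] [-0.001   0.0041]
```

View pics/s7.png

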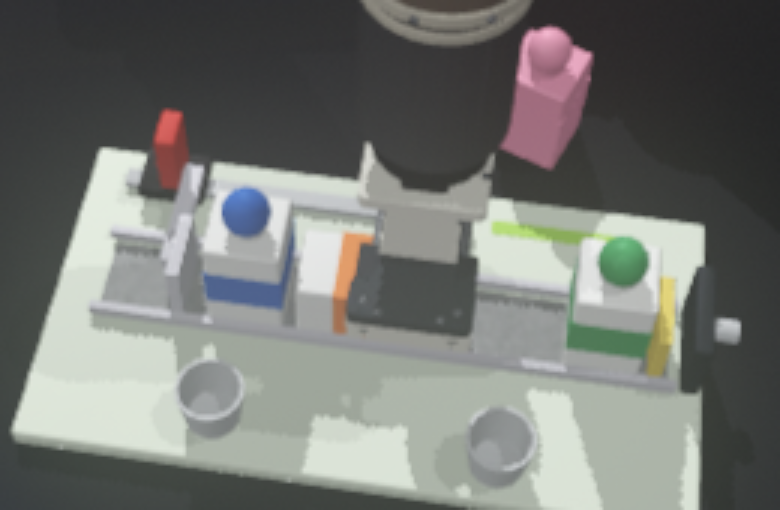

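The fingers stopped at 53.7 mm, which is contact on the body. Next is a small lift to see whether the bottle swivels.

>>> {"fn": "jog_arm", "kwargs": {"commands": [[0,0,2,0],[0,0,2,0],[0,0,2,0],[0,0,2,0],[0,0,2,0],[0,0,2,0],[0,0,2,0],[0,0,2,0],[0,0,2,0],[0,0,2,0]]}}

```text
clock: 9.77
tool_pos: [0.5786, 0.0448, 0.0518]
orientation: [-180.0, 0.0, -75.8]
force: [-0.1, 0.6, -2.2]
opening: 0.0538
```

```bash
python3 st.py s8
```

```text
9.77 [0.5786 0.0448 0.0518] [-180.      0.    -75.83] 53.83 [-0.1  0.6 -2.2] [-0.0012  0.004 ]
```

View pics/s8.png

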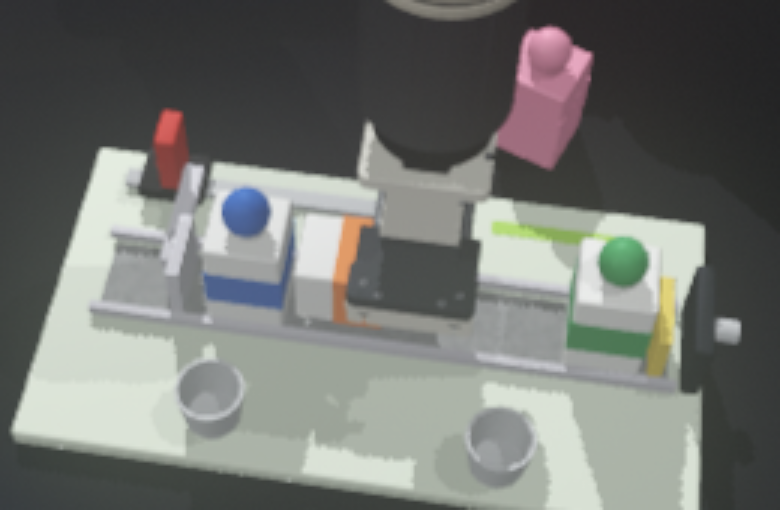

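The bottle is lifted rigidly (2.2 N, its full weight, at 53.8 mm). I'll loosen the grip in small steps.

>>> {"fn": "jog_arm", "kwargs": {"commands": [[0,0,0,0],[0,0,0,0],[0,0,0,0],[0,0,0,0],[0,0,0,0],[0,0,0,0],[0,0,0,0],[0,0,0,0],[0,0,0,0],[0,0,0,0]], "fingers": 53.7}}

```text
clock: 10.65
tool_pos: [0.5786, 0.0447, 0.0515]
orientation: [180.0, -0.0, -75.8]
force: [0.4, 0.6, -1.0]
opening: 0.0538
```

```bash
python3 st.py s9
```

```text
10.65 [0.5786 0.0447 0.0515] [180.    -0.   -75.83] 53.76 [ 0.4  0.6 -1. ] [-0.0012  0.004 ]
```

View pics/s9.png

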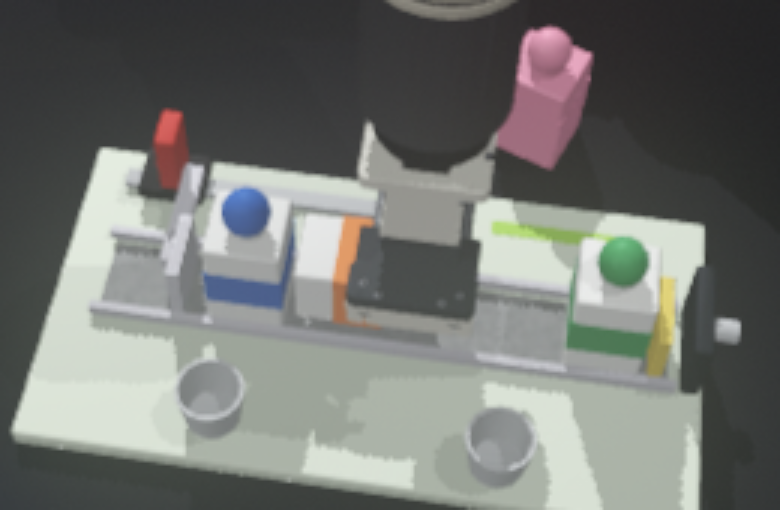

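>>> {"fn": "jog_arm", "kwargs": {"commands": [[0,0,0,0],[0,0,0,0],[0,0,0,0],[0,0,0,0],[0,0,0,0],[0,0,0,0],[0,0,0,0],[0,0,0,0],[0,0,0,0],[0,0,0,0]], "fingers": 53.9}}

```text
clock: 11.53
tool_pos: [0.5786, 0.0448, 0.0516]
orientation: [-180.0, 0.0, -75.8]
force: [1.0, 0.3, -0.2]
opening: 0.054
```

```bash
python3 st.py s10
```

```text
11.53 [0.5786 0.0448 0.0516] [-179.99    0.    -75.83] 53.99 [ 1.   0.3 -0.2] [-0.0011  0.0041]
```

View pics/s10.png

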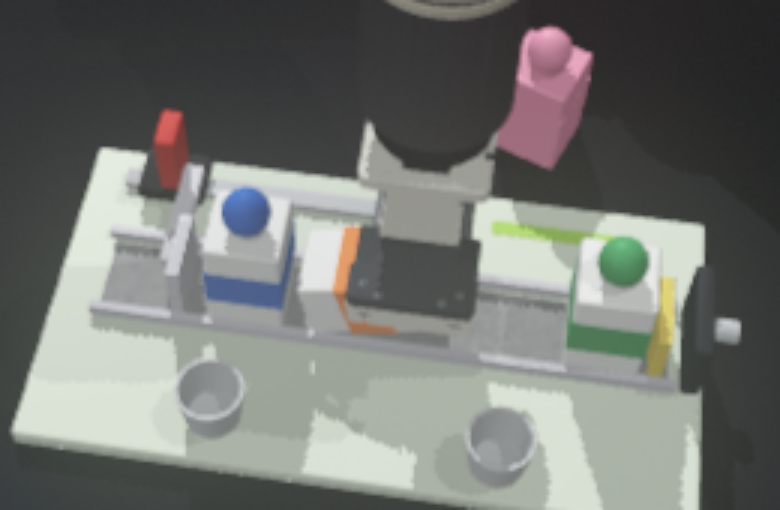

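Loosening to 53.9 worked: the foot is down on the floor (base corner at (310,330)) and the nose has tilted up. I'll clamp again, lift and loosen.

>>> {"fn": "jog_arm", "kwargs": {"commands": [[0,0,0,0],[0,0,0,0],[0,0,2,0],[0,0,3,0],[0,0,3,0],[0,0,3,0],[0,0,3,0],[0,0,3,0],[0,0,3,0],[0,0,0,0]], "fingers": 53.3}}

```text
clock: 12.42
tool_pos: [0.579, 0.0449, 0.0724]
orientation: [-179.9, 0.0, -75.8]
force: [0.9, -0.4, -0.7]
opening: 0.0539
```

>>> {"fn": "jog_arm", "kwargs": {"commands": [[0,0,0,0],[0,0,0,0],[0,0,0,0],[0,0,0,0],[0,0,0,0],[0,0,0,0],[0,0,0,0],[0,0,0,0],[0,0,0,0],[0,0,0,0]], "fingers": 53.9}}

```text
clock: 13.25
tool_pos: [0.5785, 0.0448, 0.0716]
orientation: [180.0, 0.0, -75.8]
force: [-1.3, 1.0, 1.0]
opening: 0.0541
```

```bash
python3 st.py s11
```

```text
13.25 [0.5785 0.0448 0.0716] [180.     0.   -75.83] 54.11 [-1.3  1.   1. ] [-0.0012  0.004 ]
```

View pics/s11.png

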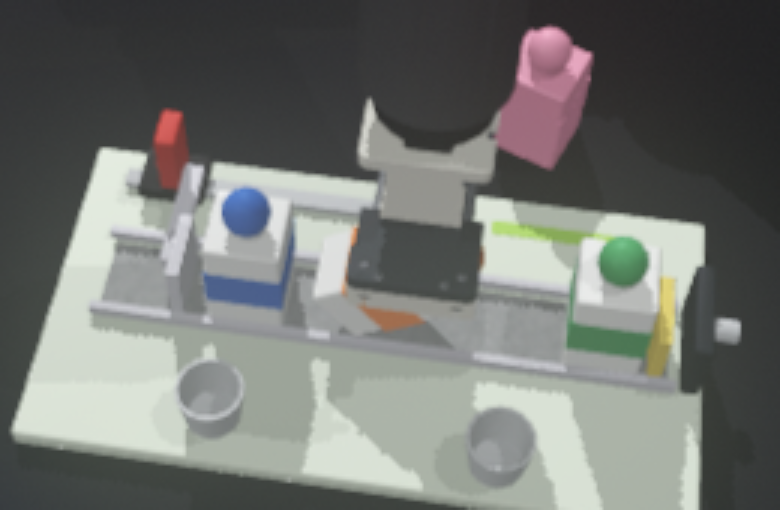

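The tilt is now about 35°, with the foot at (355,338). Repeating.

>>> {"fn": "jog_arm", "kwargs": {"commands": [[0,0,0,0],[0,0,0,0],[0,0,2,0],[0,0,3,0],[0,0,3,0],[0,0,3,0],[0,0,3,0],[0,0,3,0],[0,0,3,0],[0,0,0,0]], "fingers": 53.3}}

```text
clock: 14.13
tool_pos: [0.579, 0.0448, 0.0924]
orientation: [-179.9, -0.0, -75.8]
force: [0.3, -0.4, -1.4]
opening: 0.0537
```

>>> {"fn": "jog_arm", "kwargs": {"commands": [[0,0,0,0],[0,0,0,0],[0,0,0,0],[0,0,0,0],[0,0,0,0],[0,0,0,0],[0,0,0,0],[0,0,0,0],[0,0,0,0],[0,0,0,0]], "fingers": 53.9}}

```text
clock: 14.97
tool_pos: [0.5786, 0.0447, 0.0916]
orientation: [-180.0, -0.0, -75.8]
force: [0.0, 0.3, -0.9]
opening: 0.054
```

```bash
python3 st.py s12
```

```text
14.97 [0.5786 0.0447 0.0916] [-180.     -0.    -75.83] 54.02 [ 0.   0.3 -0.9] [-0.0012  0.004 ]
```

View pics/s12.png

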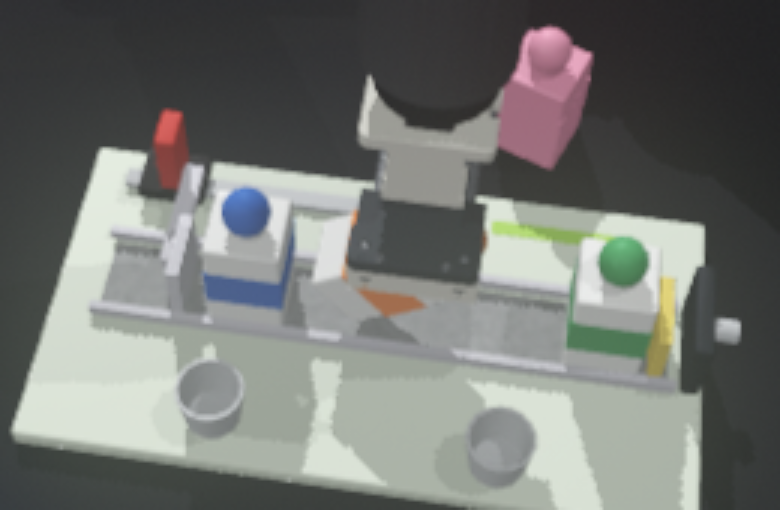

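>>> {"fn": "jog_arm", "kwargs": {"commands": [[0,0,0,0],[0,0,0,0],[0,0,0,0],[0,0,0,0],[0,0,0,0],[0,0,0,0],[0,0,0,0],[0,0,0,0],[0,0,0,0],[0,0,0,0]], "fingers": 53.95}}

```text
clock: 15.85
tool_pos: [0.5786, 0.0447, 0.0916]
orientation: [180.0, 0.0, -75.8]
force: [0.5, -0.6, -2.8]
opening: 0.0539
```

```bash
python3 st.py s13
```

```text
15.85 [0.5786 0.0447 0.0916] [180.     0.   -75.83] 53.87 [ 0.5 -0.6 -2.8] [-0.0012  0.004 ]
```

View pics/s13.png

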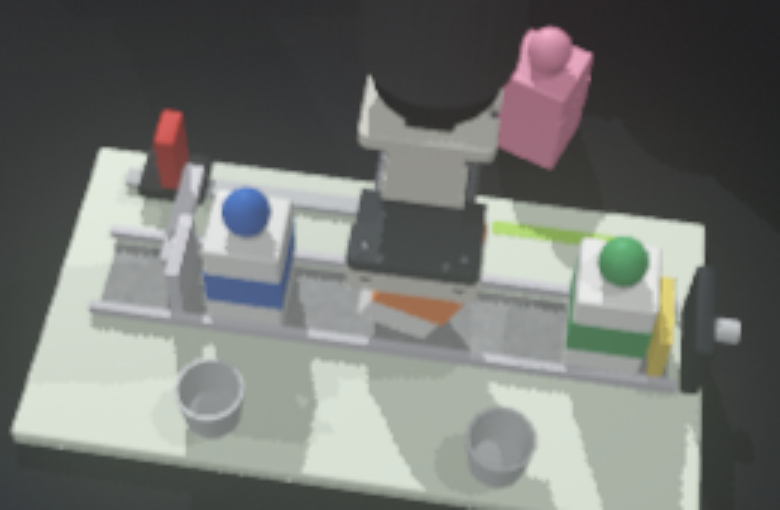

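The bottle is now only about 20° short of upright. One more short lift and loosen.

>>> {"fn": "jog_arm", "kwargs": {"commands": [[0,0,0,0],[0,0,0,0],[0,0,2,0],[0,0,2,0],[0,0,2,0],[0,0,2,0],[0,0,0,0],[0,0,0,0],[0,0,0,0],[0,0,0,0]], "fingers": 53.5}}

```text
clock: 16.73
tool_pos: [0.5785, 0.0447, 0.0995]
orientation: [180.0, 0.0, -75.8]
force: [-0.2, -0.2, -1.0]
opening: 0.0539
```

>>> {"fn": "jog_arm", "kwargs": {"commands": [[0,0,0,0],[0,0,0,0],[0,0,0,0],[0,0,0,0],[0,0,0,0],[0,0,0,0],[0,0,0,0],[0,0,0,0],[0,0,0,0],[0,0,0,0]], "fingers": 53.95}}

```text
clock: 17.57
tool_pos: [0.5786, 0.0447, 0.0996]
orientation: [180.0, -0.0, -75.8]
force: [-0.1, 0.1, -1.0]
opening: 0.0535
```

```bash
python3 st.py s14
```

```text
17.57 [0.5786 0.0447 0.0996] [180.    -0.   -75.83] 53.54 [-0.1  0.1 -1. ] [-0.0012  0.004 ]
```

View pics/s14.png

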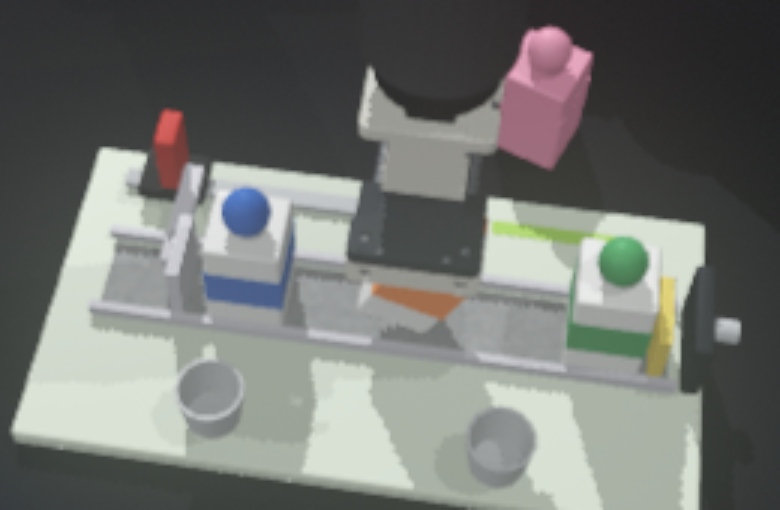

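>>> {"fn": "jog_arm", "kwargs": {"commands": [[0,0,0,0],[0,0,0,0],[0,0,0,0],[0,0,0,0],[0,0,0,0],[0,0,0,0],[0,0,0,0],[0,0,0,0],[0,0,0,0],[0,0,0,0]], "fingers": 54}}

```text
clock: 18.45
tool_pos: [0.5786, 0.0447, 0.0995]
orientation: [180.0, 0.0, -75.8]
force: [0.4, -0.4, -0.6]
opening: 0.0535
```

```bash
python3 st.py s15
```

```text
18.45 [0.5786 0.0447 0.0995] [180.     0.   -75.83] 53.53 [ 0.4 -0.4 -0.6] [-0.0012  0.004 ]
```

View pics/s15.png

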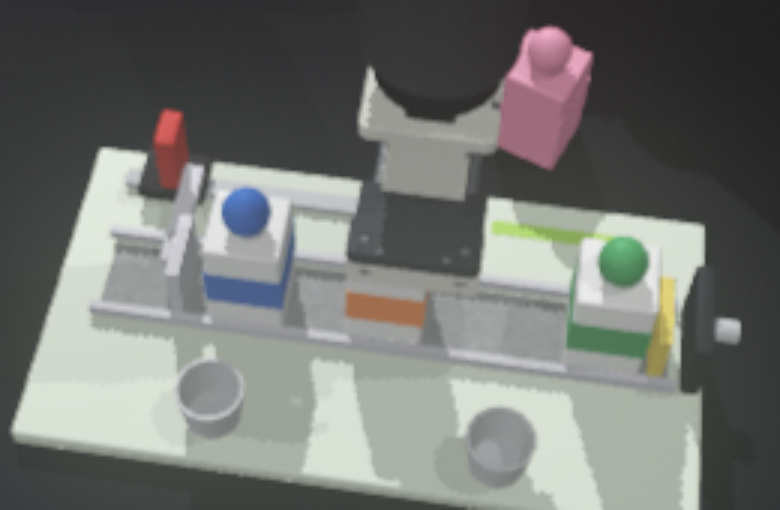

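It is now upright, with the band level and the base in the lane. I'll open the fingers, then rise clear.

>>> {"fn": "jog_arm", "kwargs": {"commands": [[0,0,0,0],[0,0,0,0],[0,0,0,0],[0,0,0,0],[0,0,0,0],[0,0,10,0],[0,0,20,0],[0,0,25,0],[0,0,25,0],[0,0,20,0]], "fingers": 75}}

```text
clock: 19.33
tool_pos: [0.5791, 0.0447, 0.2024]
orientation: [-179.9, -0.0, -75.8]
force: [0.9, 0.1, 0.1]
opening: 0.075
```

>>> {"fn": "jog_arm", "kwargs": {"commands": [[-20,-10,0,0],[-25,-25,0,0],[-25,-25,0,0],[-25,-25,0,0],[-25,-25,0,0],[0,-25,0,0],[0,-25,0,0],[0,-25,0,0],[0,0,0,0],[0,0,0,0]], "fingers": 0}}

```text
clock: 20.17
tool_pos: [0.4585, -0.1413, 0.2003]
orientation: [-180.0, -0.0, -76.0]
force: [0.1, -0.1, -0.8]
opening: 0.0138
```

```bash
python3 st.py s16; python3 - <<'E'
from m import *
s=snapshot("top");im=s["image"][:,:,::-1]
cv2.imwrite("pics/t16.png",cv2.resize(im[150:350,180:440],None,fx=3,fy=3))
E
```

```text
20.17 [ 0.4585 -0.1413  0.2003] [-1.7996e+02 -1.0000e-02 -7.5970e+01] 13.8 [ 0.1 -0.1 -0.8] [-0.1629 -0.1473]
```

View pics/s16.png

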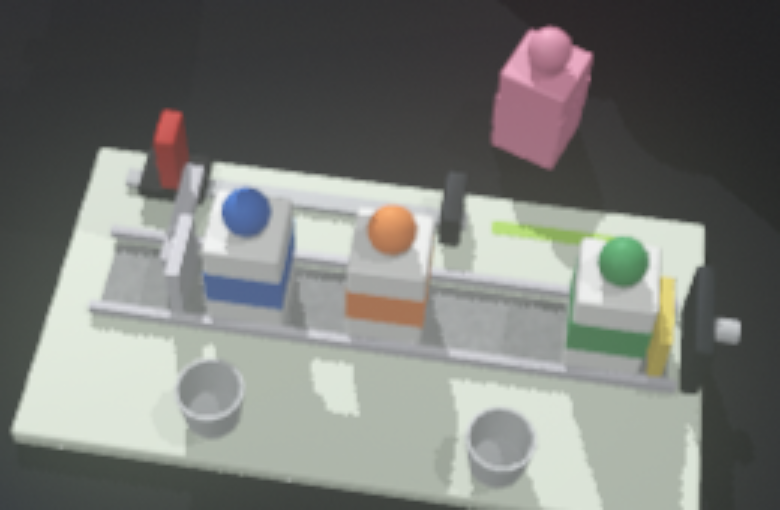

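View pics/t16.png

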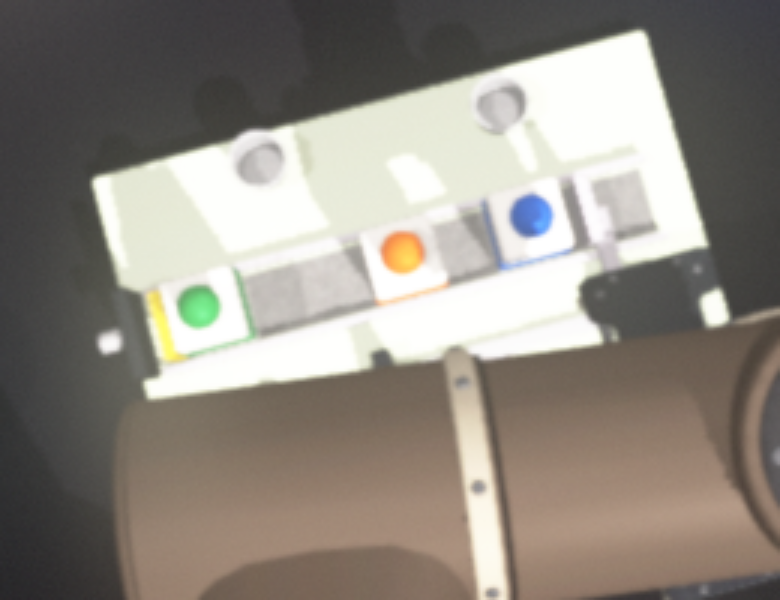

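```bash
python3 - <<'E'
from m import *
o=get_obs(); p=o["tool_pos"]; print(o["joint_pos"].round(1))
ct=cam(snapshot("top"));cs=cam(snapshot("scene"))
X=tri(ct,(180+403/3,150+251/3),cs,(195+392/3,170+229/3)); print('orange',X.round(4),w2m(X).round(4))
tg=m2w([-.085,-.240]); print(tg.round(4),((tg-p[:2])*1e3).round(1), 'yaxis',RM[:,1])
t=pickle.load(open("top0.pkl","rb"))["image"]; s=pickle.load(open("scene0.pkl","rb"))["image"]
cv2.imwrite("pics/redt.png",cv2.resize(t[225:275,370:430],None,fx=8,fy=8)[:,:,::-1]); cv2.imwrite("pics/reds.png",cv2.resize(s[195:255,230:290],None,fx=8,fy=8)[:,:,::-1])
E
```

```text
[  6.6   1.9 -23.3  -0.  -64.8   7.6]
orange [0.5839 0.0228 0.1211] [-0.0014 -0.0185]
[ 0.5565 -0.2123] [ 97.8 -72.2] yaxis [-0.2426649   0.97011017]
```

View pics/redt.png

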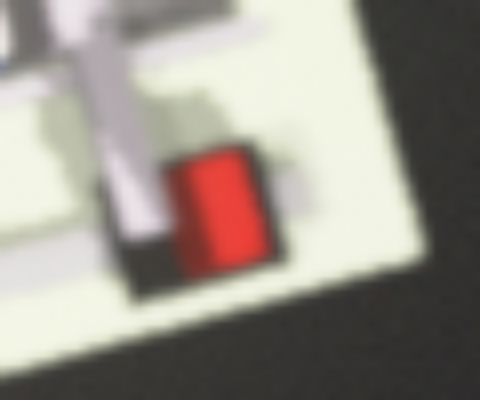

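View pics/reds.png

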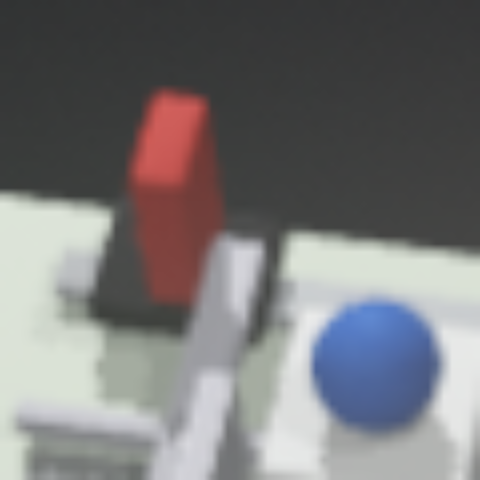

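Orange now stands at magazine (-1.4, -18.5) mm with its ball at z 121, against 119 expected, so step 1 looks met. Next I'll go behind the red tab, turning the jaws along the travel direction.

>>> {"fn": "jog_arm", "kwargs": {"commands": [[6.5,-4.8,0,-6],[6.5,-4.8,0,-6],[6.5,-4.8,0,-6],[6.5,-4.8,0,-6],[6.5,-4.8,0,-6],[6.5,-4.8,0,-6],[6.5,-4.8,0,-6],[6.5,-4.8,0,-6],[6.5,-4.8,0,-6],[6.5,-4.8,0,-6]], "fingers": 0}}

```text
clock: 21.2
tool_pos: [0.5242, -0.1875, 0.1996]
orientation: [180.0, -0.0, -136.0]
force: [-0.2, 0.7, 0.5]
opening: 0.0006
```

>>> {"fn": "jog_arm", "kwargs": {"commands": [[6.5,-4.8,0,-6],[6.5,-4.8,0,-6],[6.5,-4.8,0,-6],[6.5,-4.8,0,-6],[6.5,-4.8,0,-6],[0,0,-25,0],[0,0,-25,0],[0,0,-20,0],[0,0,-10,0],[0,0,0,0]]}}

```text
clock: 22.03
tool_pos: [0.5548, -0.2113, 0.1172]
orientation: [179.9, -0.2, -165.8]
force: [-0.8, 0.7, -0.3]
opening: 0.0005
```

```bash
python3 st.py s17; python3 - <<'E'
from m import *
s=snapshot("top");im=s["image"][:,:,::-1]
cv2.imwrite("pics/t17.png",cv2.resize(im[170:300,320:480],None,fx=4,fy=4))
print(w2m(ray(cam(s),399.2,251.5,.09)),w2m(ray(cam(snapshot("scene")),251.2,212.2,.09)),get_obs()["joint_pos"].round(1))
E
```

```text
22.03 [ 0.5548 -0.2113  0.1172] [ 179.91   -0.24 -165.78] 0.51 [-0.8  0.7 -0.3] [-0.0864 -0.2386]
[-0.08806756 -0.19449839] [-0.08583673 -0.19245247] [ -2.1  16.8 -16.    0.  -57.1 -73.7]
```

View pics/s17.png

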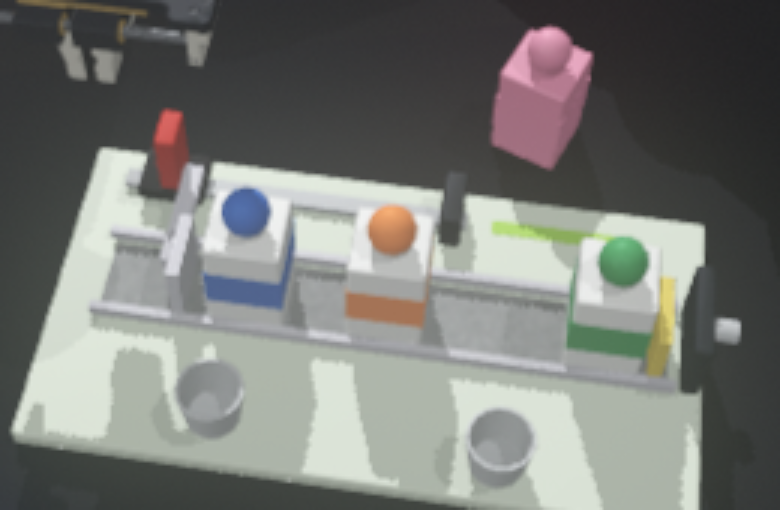

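View pics/t17.png

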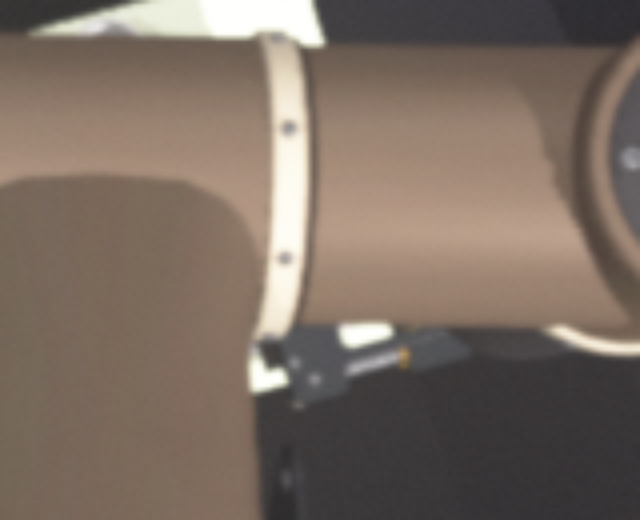

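The closed fingers at (90,60) sit behind the red tab at (172,150) and the lane is unchanged. I'll lower to z 50 and approach.

>>> {"fn": "jog_arm", "kwargs": {"commands": [[0,0,-20,0],[0,0,-20,0],[0,0,-15,0],[0,0,-8,0],[0,0,-4,0],[0,0,0,0],[-0.5,2,0,0],[-0.5,2,0,0],[-0.5,2,0,0],[0,0,0,0]]}}

```text
clock: 23.02
tool_pos: [0.555, -0.2059, 0.0534]
orientation: [-180.0, 0.1, -165.8]
force: [-1.0, -0.7, 0.2]
opening: 0.0002
```

>>> {"fn": "jog_arm", "kwargs": {"commands": [[-0.5,2,0,0],[-0.5,2,0,0],[-0.5,2,0,0],[-0.5,2,0,0],[-0.5,2,0,0],[-0.5,2,0,0],[-0.5,2,0,0],[-0.5,2,0,0],[-0.5,2,0,0],[-0.5,2,0,0]]}}

```text
clock: 23.85
tool_pos: [0.5497, -0.1866, 0.0526]
orientation: [-180.0, 0.0, -165.8]
force: [0.9, -4.9, -0.9]
opening: 0.0005
```

```bash
python3 st.py s18
```

```text
23.85 [ 0.5497 -0.1866  0.0526] [-179.96    0.   -165.82] 0.5 [ 0.9 -4.9 -0.9] [-0.0853 -0.2134]
```

View pics/s18.png

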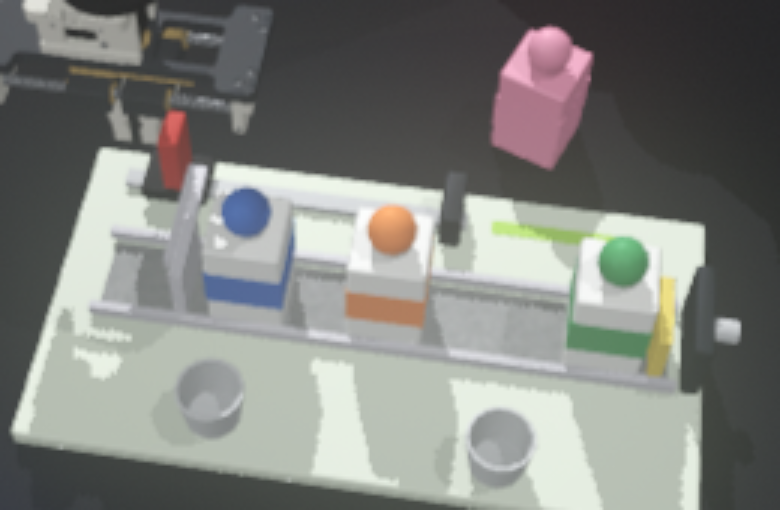

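Contact is made at -4.9 N, which is the slide's rub. I'll push steadily at 3 mm per row.

>>> {"fn": "jog_arm", "kwargs": {"commands": [[-0.73,2.91,0,0],[-0.73,2.91,0,0],[-0.73,2.91,0,0],[-0.73,2.91,0,0],[-0.73,2.91,0,0],[-0.73,2.91,0,0],[-0.73,2.91,0,0],[-0.73,2.91,0,0],[-0.73,2.91,0,0],[-0.73,2.91,0,0]]}}

```text
clock: 24.73
tool_pos: [0.5423, -0.1571, 0.0525]
orientation: [-180.0, -0.0, -165.8]
force: [2.0, -6.2, -2.1]
opening: 0.0005
```

>>> {"fn": "jog_arm", "kwargs": {"commands": [[-0.73,2.91,0,0],[-0.73,2.91,0,0],[-0.73,2.91,0,0],[-0.73,2.91,0,0],[-0.73,2.91,0,0],[-0.73,2.91,0,0],[-0.73,2.91,0,0],[-0.73,2.91,0,0],[-0.73,2.91,0,0],[-0.73,2.91,0,0]]}}

```text
clock: 25.57
tool_pos: [0.535, -0.128, 0.0526]
orientation: [-180.0, 0.0, -165.8]
force: [2.1, -5.7, -3.9]
opening: 0.0005
```

```bash
python3 st.py s19
```

```text
25.57 [ 0.535  -0.128   0.0526] [-179.98    0.   -165.82] 0.47 [ 2.1 -5.7 -3.9] [-0.0854 -0.1529]
```

View pics/s19.png

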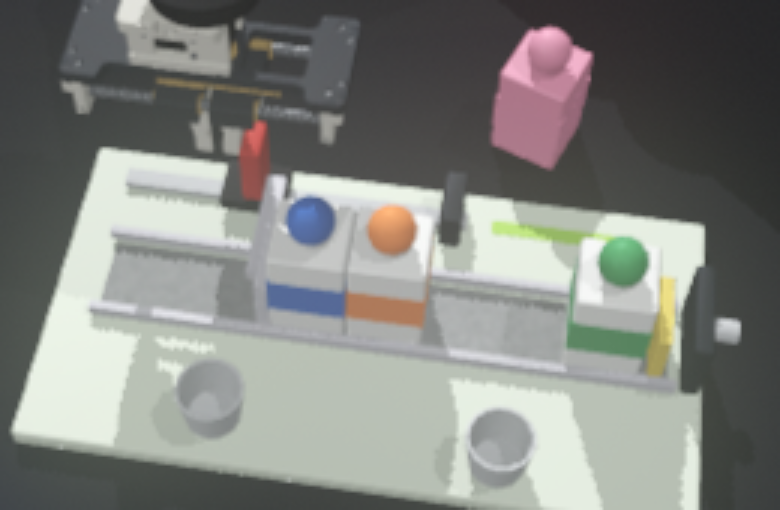

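Blue at (310,220) is just reaching orange at (392,230), both upright, and the force is about 7 N. Continuing.

>>> {"fn": "jog_arm", "kwargs": {"commands": [[-0.73,2.91,0,0],[-0.73,2.91,0,0],[-0.73,2.91,0,0],[-0.73,2.91,0,0],[-0.73,2.91,0,0],[-0.73,2.91,0,0],[-0.73,2.91,0,0],[-0.73,2.91,0,0],[-0.73,2.91,0,0],[-0.73,2.91,0,0]]}}

```text
clock: 26.45
tool_pos: [0.5278, -0.099, 0.0526]
orientation: [-180.0, 0.0, -165.8]
force: [3.3, -6.3, -3.1]
opening: 0.0004
```

>>> {"fn": "jog_arm", "kwargs": {"commands": [[-0.73,2.91,0,0],[-0.73,2.91,0,0],[-0.73,2.91,0,0],[-0.73,2.91,0,0],[-0.73,2.91,0,0],[-0.73,2.91,0,0],[-0.73,2.91,0,0],[-0.73,2.91,0,0],[-0.73,2.91,0,0],[-0.73,2.91,0,0]]}}

```text
clock: 27.28
tool_pos: [0.5205, -0.0698, 0.0526]
orientation: [-180.0, 0.0, -165.8]
force: [3.0, -6.1, -2.9]
opening: 0.0003
```

>>> {"fn": "jog_arm", "kwargs": {"commands": [[-0.73,2.91,0,0],[-0.73,2.91,0,0],[-0.73,2.91,0,0],[-0.73,2.91,0,0],[-0.73,2.91,0,0],[-0.73,2.91,0,0],[-0.73,2.91,0,0],[-0.73,2.91,0,0],[-0.73,2.91,0,0],[-0.73,2.91,0,0]]}}

```text
clock: 28.12
tool_pos: [0.5132, -0.0407, 0.0526]
orientation: [-180.0, 0.0, -165.8]
force: [4.2, -5.9, -4.3]
opening: 0.0005
```

```bash
python3 st.py s20
```

```text
28.12 [ 0.5132 -0.0407  0.0526] [-1.7999e+02  1.0000e-02 -1.6582e+02] 0.54 [ 4.2 -5.9 -4.3] [-0.0854 -0.063 ]
```

View pics/s20.png

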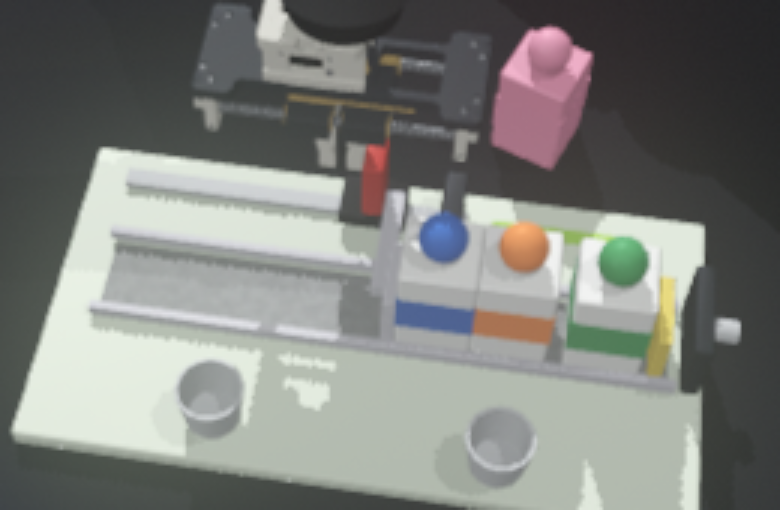

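```bash
python3 - <<'E'
from m import *
t=pickle.load(open("top0.pkl","rb"));s=pickle.load(open("scene0.pkl","rb"));cs=cam(s)
print('pink ball',w2m(ray(cam(t),180+350/3,150+532/3,.103)),w2m(ray(cs,195+549/3,170+50/3,.103)))
# tab top face centre now, approx crop (376,151)
for p in((376,151),(384,150),(367,153)): print(w2m(ray(cs,195+p[0]/3,170+p[1]/3,.09)))
E
```

```text
pink ball [-0.18936416  0.07276831] [-0.19197493  0.07487551]
[-0.08774551 -0.0403555 ]
[-0.08955222 -0.03479268]
[-0.084936   -0.04649105]
```

```bash
python3 - <<'E'
from m import *
s=snapshot("scene")["image"][:,:,::-1]
cv2.imwrite("pics/tab20.png",cv2.resize(s[205:265,295:355],None,fx=8,fy=8))
E
```

```text
(no output)
```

View pics/tab20.png

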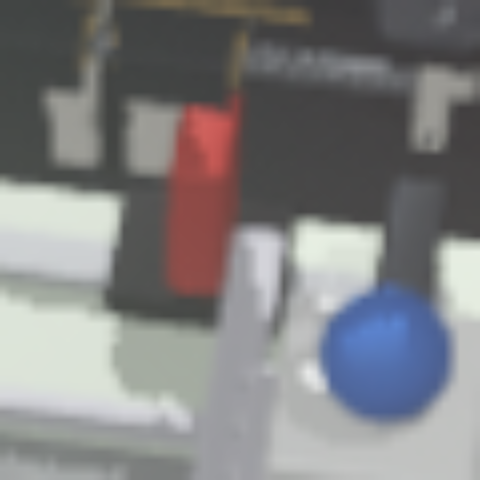

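About 27 mm is left and the pink decoy is well clear (magazine x -190). I'll slow down to 2 mm per row.

>>> {"fn": "jog_arm", "kwargs": {"commands": [[-0.48,1.94,0,0],[-0.48,1.94,0,0],[-0.48,1.94,0,0],[-0.48,1.94,0,0],[-0.48,1.94,0,0],[-0.48,1.94,0,0],[-0.48,1.94,0,0],[-0.48,1.94,0,0],[-0.48,1.94,0,0],[-0.48,1.94,0,0]]}}

```text
clock: 29.05
tool_pos: [0.5084, -0.0219, 0.0526]
orientation: [-180.0, -0.0, -165.8]
force: [3.4, -8.8, -3.2]
opening: 0.0005
```

>>> {"fn": "jog_arm", "kwargs": {"commands": [[-0.12,0.49,0,0],[-0.12,0.49,0,0],[-0.12,0.49,0,0],[-0.12,0.49,0,0],[-0.12,0.49,0,0],[-0.12,0.49,0,0],[0,0,0,0],[0,0,0,0],[0,0,0,0],[0,0,0,0]]}}

```text
clock: 29.88
tool_pos: [0.5077, -0.0191, 0.0527]
orientation: [-180.0, -0.0, -165.8]
force: [4.3, -7.7, -2.9]
opening: 0.0003
```

```bash
python3 st.py s21;python3 - <<'E'
from m import *
s=snapshot("scene")["image"][:,:,::-1]
cv2.imwrite("pics/tab21.png",cv2.resize(s[205:265,305:375],None,fx=8,fy=8))
E
```

```text
29.88 [ 0.5077 -0.0191  0.0527] [-179.95   -0.   -165.82] 0.34 [ 4.3 -7.7 -2.9] [-0.0854 -0.0407]
```

View pics/s21.png

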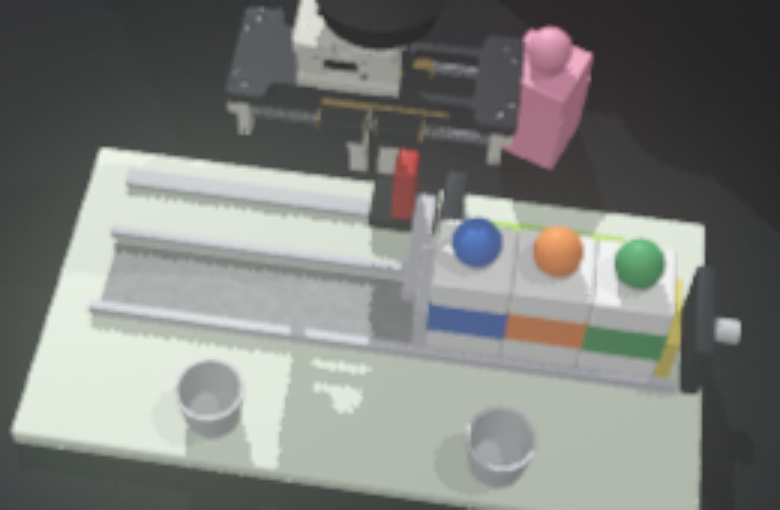

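View pics/tab21.png

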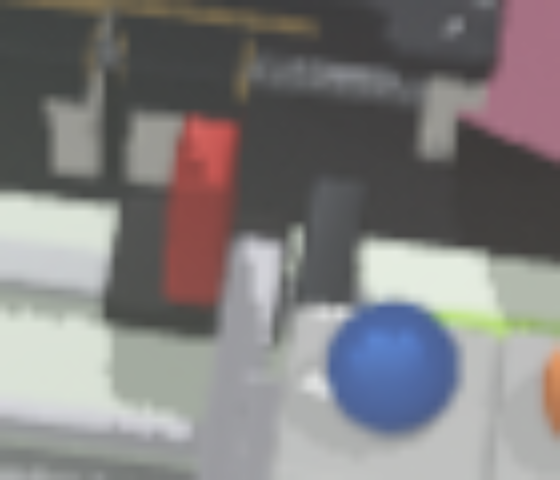

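>>> {"fn": "jog_arm", "kwargs": {"commands": [[-0.12,0.49,0,0],[-0.12,0.49,0,0],[-0.12,0.49,0,0],[-0.12,0.49,0,0],[-0.12,0.49,0,0],[-0.12,0.49,0,0],[-0.12,0.49,0,0],[-0.12,0.49,0,0],[0,0,0,0],[0,0,0,0]]}}

```text
clock: 30.82
tool_pos: [0.5069, -0.016, 0.0527]
orientation: [-179.9, -0.0, -165.8]
force: [6.7, -12.8, -3.6]
opening: -0.0001
```

>>> {"fn": "jog_arm", "kwargs": {"commands": [[-0.07,0.29,0,0],[-0.07,0.29,0,0],[-0.07,0.29,0,0],[-0.07,0.29,0,0],[-0.07,0.29,0,0],[0,0,0,0],[0,0,0,0],[0,0,0,0],[0,0,0,0],[0,0,0,0]]}}

```text
clock: 31.65
tool_pos: [0.5068, -0.0159, 0.0527]
orientation: [-179.8, -0.0, -165.8]
force: [10.2, -22.9, -7.4]
opening: 0.0006
```

```bash
python3 st.py s22
```

```text
31.65 [ 0.5068 -0.0159  0.0527] [-1.7980e+02 -4.0000e-02 -1.6581e+02] 0.61 [ 10.2 -22.9  -7.4] [-0.0855 -0.0374]
```

The TCP has stalled at y -37.4 mm while the force climbs to 25 N, so the shoe is on the stop. I'll stop pressing and back off.

>>> {"fn": "jog_arm", "kwargs": {"commands": [[0.25,-1,0,0],[0.25,-1,0,0],[0.25,-1,0,0],[0.5,-2,0,0],[0.7,-3,0,0],[1.2,-5,0,0],[1.2,-5,0,0],[1.2,-5,0,0],[0,0,0,0],[0,0,0,0]]}}

```text
clock: 32.53
tool_pos: [0.5118, -0.0364, 0.0525]
orientation: [180.0, -0.0, -165.9]
force: [-0.6, 0.0, 0.1]
opening: 0.0006
```

>>> {"fn": "jog_arm", "kwargs": {"commands": [[0,0,10,0],[0,0,20,0],[0,0,30,0],[0,0,30,0],[-10,-30,20,0],[-10,-35,0,0],[-10,-35,0,0],[-10,-35,0,0],[-10,-20,0,0],[0,0,0,0]]}}

```text
clock: 33.37
tool_pos: [0.46, -0.1937, 0.1634]
orientation: [-180.0, -0.0, -166.0]
force: [0.5, -0.1, 0.3]
opening: 0.0007
```

```bash
python3 st.py s23;python3 - <<'E'
from m import *
s=snapshot("scene")["image"][:,:,::-1]
cv2.imwrite("pics/tab23.png",cv2.resize(s[205:285,305:445],None,fx=5,fy=5))
s=snapshot("top")["image"][:,:,::-1]
cv2.imwrite("pics/t23.png",cv2.resize(s[150:320,190:440],None,fx=3,fy=3))
E
```

```text
33.37 [ 0.46   -0.1937  0.1634] [-179.99   -0.   -165.99] 0.67 [ 0.5 -0.1  0.3] [-0.1741 -0.1985]
```

View pics/tab23.png

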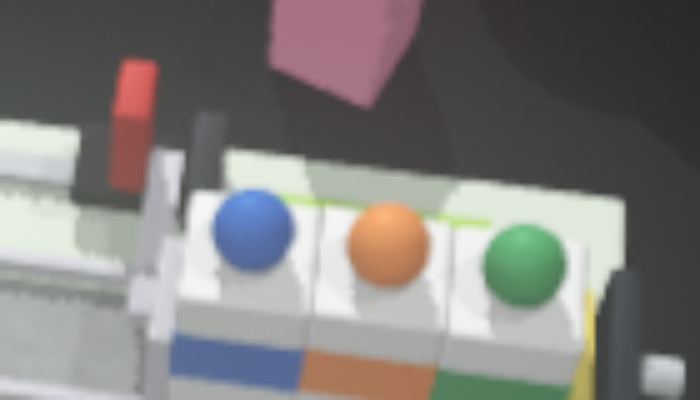

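View pics/t23.png

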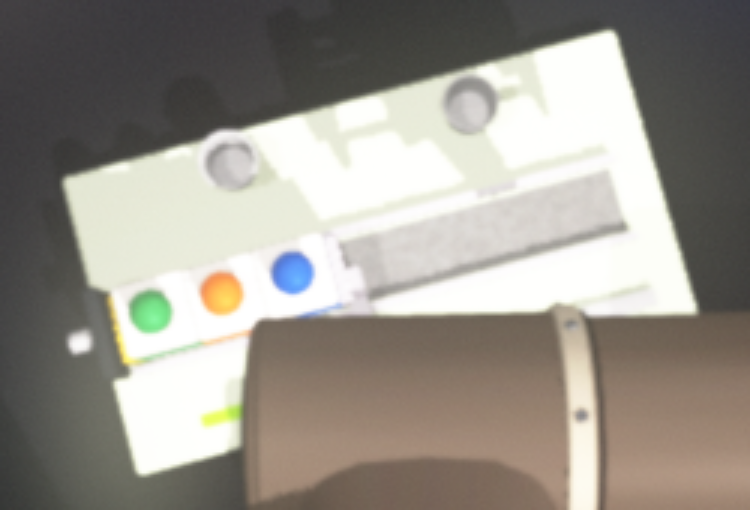

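View pics/s23.png

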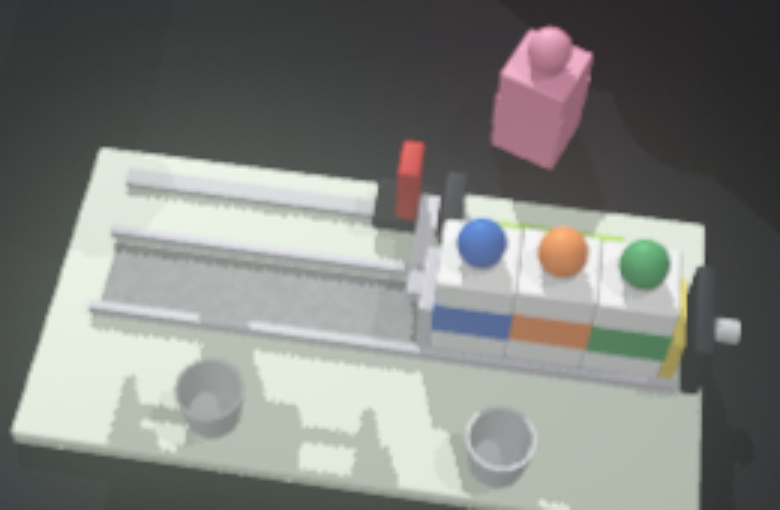

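```bash
python3 - <<'E'
from m import *
t=snapshot("top");s=snapshot("scene");ct,cs=cam(t),cam(s)
for k,a,b in(('blue',(292,272),(253,229)),('orange',(222,293),(388,243)),('green',(151,311),(524,265))):
    X=tri(ct,(190+a[0]/3,150+a[1]/3),cs,(305+b[0]/5,205+b[1]/5)); print(k,w2m(X).round(4),X[2].round(4))
print('tab',w2m(ray(cs,305+136/5,205+88/5,.09)))
cv2.imwrite("pics/tab24.png",cv2.resize(s["image"][205:265,305:365],None,fx=9,fy=9,interpolation=2)[:,:,::-1])
E
```

```text
blue [-0.0005  0.0424] 0.1206
orange [-0.0019  0.0961] 0.1212
green [-0.0008  0.15  ] 0.1199
tab [-0.08574444 -0.0142435 ]
```

View pics/tab24.png

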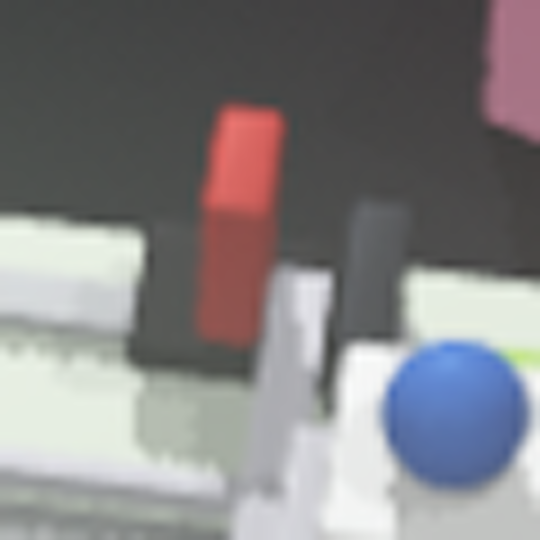

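The tab is at y -14.2 mm (-14 expected) and the balls at y 42, 96 and 150 mm (43, 97, 151 expected). All three bottles are upright and the gripper is clear, so I'm handing in.

```bash
python3 -c "
from h import *
print(close_job())"
```

```text
the job is handed in; nothing more can be done
None
```

The orange bottle was stood up in the lane, and only then was the slide pushed to its end stop. The job was handed in at about 33.5 s of the 56 s allowed.

**Standing the bottle:** My first grasp, on the ball stopper, failed. The fingers closed to 20 mm without meeting it, and the bottle did not move. I then held the body near its top end and worked upward in steps of clamp, lift and slight loosening. It swivelled under its own weight until it stood, and I let go with it at about (-1.4, -18.5) mm in the magazine.

**Pushing the slide:** I pushed the red tab slowly with closed fingers. Motion stalled at the stop, where the last force reading was about 26 N against the 35 N limit. I then backed off and moved clear.

**Last checks before handing in:**

| Item | Measured | Expected |
|---|---|---|
| Red tab, y | -14.2 mm | -14 mm |
| Blue bottle, y | 42.4 mm | 43 mm |
| Orange bottle, y | 96.1 mm | 97 mm |
| Green bottle, y | 150.0 mm | 151 mm |
| Height of the three balls | 120–121 mm | 119 mm |

- **Bottles:** All three were within 2 mm of the lane's middle line and looked upright in the pictures. The ball heights came out 1–2 mm high, which is within the camera's calibration.
- **Clamp:** I did not measure its travel directly. The green bottle's position puts it at about 7 mm.
- **Bystanders:** The two cups had not moved in the pictures. I did not measure the dish, jar, mug or spatula at the end, but the arm never worked near them.

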